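# Dock a vial rack in the autosampler and press its key

### The arm

A 6-joint arm with a two-finger parallel gripper is mounted at the origin on a cart in front of the work surface, level with it; the furniture and walls round the work are solid. World frame = base frame: x ahead of the robot, y to its left, z up, the work surface at z = 0. Lengths are in m, angles in rad, forces in N, time in s.
With the tool pointing down it reaches from about 0.25 to 0.775 m from the base axis. Payload 4 kg.
Tool frame: the origin (TCP) lies where the fingers leave the gripper's body, on its centre line; the fingertips stand 97 mm ahead of it and the grasp point (between the pads) lies 78 mm ahead of it; z points along the fingers, x is the direction in which the jaws open and shut, and the axes are right-handed (so a half turn about z gives the same grasp; the last joint's range is limited). The gripper opens to 94 mm and grips with 3 to 60 N. Pads are 16 mm wide; open, the fingers measure 119 mm over their backs; the gripper's body (75 mm by 177 mm) begins 78 mm behind the grasp point.
Start: joints at [-1.289, 0.087, 1.371, -0, 1.684, -0.103], TCP at [0.206, -0.51, 0.303] pointing down, gripper open.
Joint ranges: [-3.1, 3.1], [-0.76, 2.03], [0.27, 2.55], [-1.08, 4.22], [0.17, 2.65], [-2.57, 2.57]. Speed limits (rad/s): [2.79, 2.79, 3.14, 3.14, 3.14, 3.14].

### API

Orientations are given as [roll, pitch, yaw] about the fixed x, y, z axes, in that order (R = Rz(yaw) Ry(pitch) Rx(roll)).
In Python, from bench import * gives the robot as it stands.
- The arm moves only by the tool jog_arm, never from a script. Its argument "moves" is a list of rows, each a list of 7 numbers: the turn, a rotation vector about the world's x, y, z in rad, then the shift along the world's x, y, z in mm, then the finger opening in mm, from 0 to 94. In form: [[rx, ry, rz, tx, ty, tz, fingers], ...]. A call has 1 to 12 rows; each row shifts and turns the commanded pose from where the row before left it; what a row does not reach is not made up. A row lasts 1/8 s, in which the tool goes at most 62.5 mm and 10.7 degrees, less where a joint would pass 70% of its speed; a pose out of reach is approached as far as the arm can. A call is refused whole if a number of a shift passes 62.5 or a number of a turn 0.188, either way. A call with a gripper value outside its range is refused whole. The fingers move at their own pace and stop on an object; the grip force is fixed at half the most. Time passes only in rows, so rows that do not move let the fingers close. It gives the time, the measured TCP pose, the force and the opening at its end, in the units of the state.
- get_obs(): the state, without advancing time (a new reading comes with each control period).
- snapshot(name): name is "side" or "top" or "wrist"; returns the picture (384x512x3 uint8, red, green, blue); there is no depth.
- get_calibration(name): a dict with "camera_matrix" (3x3 intrinsics, pixels), "R" (3x3) and "t" (3): a world point X has camera coordinates R X + t. Camera axes: x right, y down, z forward; pixel columns grow to the right and rows downward; lengths in m; the calibration is good to about 2 mm. A picture is of the moment at which its call begins: read the wrist's pose just before it. get_calibration takes no time and is no camera call; for the wrist camera it gives the pose at the moment of the call.
- close_job(): hands the job in, once; it reports no verdict.
Trained networks look in the newest picture that a camera, given by its name, has taken for a name from the list of things; names that differ only in an ending like _2 or _b are one class to them, and where a whole thing is asked for, a point or a joint stands for the part that bears it (a point fixed in the world has none). Each returns a list of dicts, best first, with "conf" (0 to 1); they miss things now and then, are a little off and sometimes report something else, mostly with a low value. They report only what shows in the picture. A call takes as long as a camera call.
- look_for(label, camera): "bbox" ([left, top, right, bottom] in pixels, round what is visible of it).
The state is a dict: "time": time; "joint_positions": joint angles; "qvel": joint speeds; "joint_torque": joint torques, N m; "tool_pos": TCP position; "ee_rot": TCP orientation; "wrist_force": force on the tool from outside, world axes, zero at the start; "wrist_torque": the same for the moment, N m; "width": finger opening in m.
Only numpy, scipy, OpenCV 4.12 (cv2) and the standard library are available. Lean on these libraries where they do the work, as an engineer would, in place of code of your own. Each camera call takes 0.05 s, during which the arm holds its last target.

### The job

Push the blue rack with the five sample vials that stands in front of the white autosampler along the bench, broadside on, into the sampler's bay until it is fully home against the stop and both orange spring catches have closed behind it; then press the green key on top of the sampler all the way down and let it go. Only push: the rack must stay on the bench and the vials in it, and everything else stays where it is.

Things in the scene. Friction and masses are not known exactly. Their poses are not given: they have to be found in the camera images.
- sampler: White autosampler, fixed on the bench. Origin: on the bench, where the middle of the docked rack will be. +x points into the bay (the way the rack is pushed), z up; the bay is open to -x. White housing behind the bay: x from +46 to +128 mm, y from -93 to +93 mm, 78 mm high; on it a parked needle arm (x 89 to 115 mm, y 35 to 88 mm), 140 mm high.
- stop (a point): Middle of the bay's stop, between two black rubber pads whose faces the rack's long side meets (x = +28 mm in the sampler's frame, 16 mm above the bench; same axes as the sampler).
- mouth (a point): Middle of the bay's mouth, on the bench (x = -59 mm in the sampler's frame; same axes). From here two aluminium guides, 22 mm high, narrow from about 190 mm apart to 154 mm apart at x = -26 mm and then run straight to the stop: inner faces at y = +77 and -77 mm.
- rack: Blue rack, loose, about 0.3 kg with vials: 56 mm (x) by 150 mm (y), end plates 40 mm high; long sides are open bars, solid 0-6 mm and 29-34 mm high, flush. Origin: centre of its underside. Same either way round. Docked, origin and axes coincide with the sampler's (or half a turn from them), with 2 mm of play each way. Its vials stand 56 mm above the bench.
- catch_left_tooth (a point): Inner tip of the tooth of the orange spring catch at the sampler's +y side, a lever on top of the guide, 23 to 36 mm above the bench. At rest (closed) at x = -33, y = +70 mm in the sampler's frame; holding face at x = -30, lead-in slope out to x = -69 mm. The passing rack end pushes it out to y = 75-79 mm (a few N for both); it snaps back once the rack is within 2 mm of the stop.
- catch_right_tooth (a point): The same, mirrored, at the sampler's -y side: at rest at x = -33, y = -70 mm.
- key_top (a point): Middle of the top of the green push key, a round button 22 mm across in a black surround on top of the sampler, about 0.09 m above the bench (x = +84, y = -10 mm in the sampler's frame). Pressed straight down.
- key (a joint): Travel of the green key in m: 0 = up, 0.005 = all the way down (spring, 4 N at the bottom); it comes up by itself.
- screen_corner (a point): Lower right front corner of the monitor's screen, an obstacle: from here the screen runs back to the left (about +0.16 m in x and +0.42 m in y), 52 to 361 mm above the bench; its round foot, 17 mm high, reaches forward to x = 0.564 m at y = 0.11 m.
- instrument_corner (a point): Near right corner of the tall white instrument at the left of the bench, an obstacle: it reaches from here to the left (+y) and back (+x), up to 350 mm above the bench.
- sample_1: Screw-cap sample vial, 15 mm across, 50 mm high, standing loose in a hole of the rack, its underside (the origin) 6 mm above the bench
- sample_2: Screw-cap sample vial, 15 mm across, 50 mm high, standing loose in a hole of the rack, its underside (the origin) 6 mm above the bench
- sample_3: Screw-cap sample vial, 15 mm across, 50 mm high, standing loose in a hole of the rack, its underside (the origin) 6 mm above the bench
- sample_4: Screw-cap sample vial, 15 mm across, 50 mm high, standing loose in a hole of the rack, its underside (the origin) 6 mm above the bench
- sample_5: Screw-cap sample vial, 15 mm across, 50 mm high, standing loose in a hole of the rack, its underside (the origin) 6 mm above the bench
- stopwatch: White lab timer, 62x62x21 mm, lying on the bench; not part of the job. Origin: its underside
- felt_marker: Felt marker with a blue cap, 126 mm long, 14 mm thick, lying on the bench; not part of the job. Origin: its underside
- desk_calculator: Dark desk calculator, 120x74x15 mm, lying on the bench; not part of the job. Origin: its underside
- beaker_empty: Small clear plastic beaker, 66 mm across, 85 mm high, standing between the monitor and the tall instrument; not part of the job. Origin: its underside

How it is judged:
By the outcome, as a careful person would: the job done as asked, in the order asked, and still so for the second after the job is handed in, with the robot touching nothing.
It also fails if it takes over 58 s, if anything falls off the work surface, if the arm or the gripper's body presses on something with over 40 N, if the wrist force passes 120 N, or if a joint passes its speed limit or range.

## Working session

There is one attempt and no reset: what is moved stays moved. The work goes in short steps, Python scripts to look and compute and a tool call to move; the robot and the scene stay as the last step left them, time stands still between calls to the robot, and variables do not carry over. Pictures are saved under pics/ and viewed, and the job is handed in when it is done.

Besides the shell and the picture viewer there is one more tool, called after ">>>" as name([rows], argument=value, ...), one row to a line, values as JSON. jog_arm: Moves the arm, as the interface text tells. Its arguments: {"type":"object","properties":{"moves":{"type":"array","items":{"type":"array","items":{"type":"number"}}}},"required":["moves"]}

```bash
mkdir -p pics; ls; cat > h.py <<'E'
from bench import *
import numpy as np, cv2
def cal(n):
    c=get_calibration(n); return np.array(c["camera_matrix"]),np.array(c["R"]),np.array(c["t"])
def ray(c,u,v,z):
    K,R,t=c; d=R.T@np.linalg.inv(K)@np.array([u,v,1.]); o=-R.T@t
    return o+d*(z-o[2])/d[2]
def proj(c,X):
    K,R,t=c; p=K@(R@np.array(X,float)+t); return p[:2]/p[2]
def save(n,im,s=1.5):
    cv2.imwrite("pics/"+n+".png",cv2.resize(im[:,:,::-1],None,fx=s,fy=s,interpolation=cv2.INTER_CUBIC))
E
python3 - <<'E'
from h import *
o=get_obs(); print(o)
for n in ["side","top","wrist"]:
    c=cal(n); print(n,c[0].tolist(),(-c[1].T@c[2]).round(3)); save(n+"0",snapshot(n))
    for l in ["rack","sampler","key_top","catch_left_tooth","sample_1"]:
        print(l,[(np.round(d["bbox"],1).tolist(),round(d["conf"],2)) for d in look_for(l,n)[:6]])
E
```

```text
pics
{'time': 0.0, 'joint_positions': array([-1.28908300e+00,  8.79239014e-02,  1.37223640e+00, -2.88270735e-05,
        1.68362743e+00, -1.03111041e-01]), 'qvel': array([ 1.21976669e-03,  3.14168814e-04, -9.84770261e-05,  5.66332458e-04,
        1.53318209e-04, -3.66995617e-04]), 'joint_torque': array([ 1.52933291e-03, -3.40178847e+01, -3.02423680e+01,  7.21168472e-02,
        3.30829492e-02, -1.59690576e-04]), 'tool_pos': array([ 0.20635474, -0.50944846,  0.30153003]), 'ee_rot': array([-3.14139522e+00,  2.18636275e-03, -1.18597496e+00]), 'wrist_force': array([-0.14025742, -0.26185136, -0.8092532 ]), 'wrist_torque': array([-0.00899092,  0.05377116,  0.02705632]), 'width': 0.09418253860195554}
side [[349.37830205129893, 0.0, 254.54857855912422], [0.0, 349.37830205129893, 195.1558597493256], [0.0, 0.0, 1.0]] [0.027 0.982 0.549]
rack [([227.9, 221.3, 278.0, 254.2], 0.7), ([249.5, 169.8, 337.2, 247.3], 0.29)]
sampler [([249.4, 172.0, 336.6, 244.9], 0.87)]
key_top []
catch_left_tooth [([251.3, 204.2, 275.1, 216.1], 0.52), ([291.9, 222.0, 317.3, 238.0], 0.25)]
sample_1 [([262.3, 234.2, 264.1, 240.2], 0.59), ([242.5, 227.1, 250.9, 238.5], 0.57)]
top [[395.92598268683327, 0.0, 263.8617483347497], [0.0, 395.92598268683327, 186.51213073810314], [0.0, 0.0, 1.0]] [0.497 0.136 1.262]
rack [([213.5, 175.8, 239.6, 228.4], 0.89), ([286.9, 225.9, 291.1, 233.4], 0.4)]
sampler [([238.6, 187.5, 312.9, 260.4], 0.89)]
key_top []
catch_left_tooth [([347.3, 162.4, 366.9, 187.6], 0.21)]
sample_1 []
wrist [[273.9207312537843, 0.0, 261.04267925796665], [0.0, 273.9207312537843, 190.41740751159813], [0.0, 0.0, 1.0]] [ 0.276 -0.482  0.384]
rack []
sampler []
key_top []
catch_left_tooth []
sample_1 []
```

View pics/top0.png

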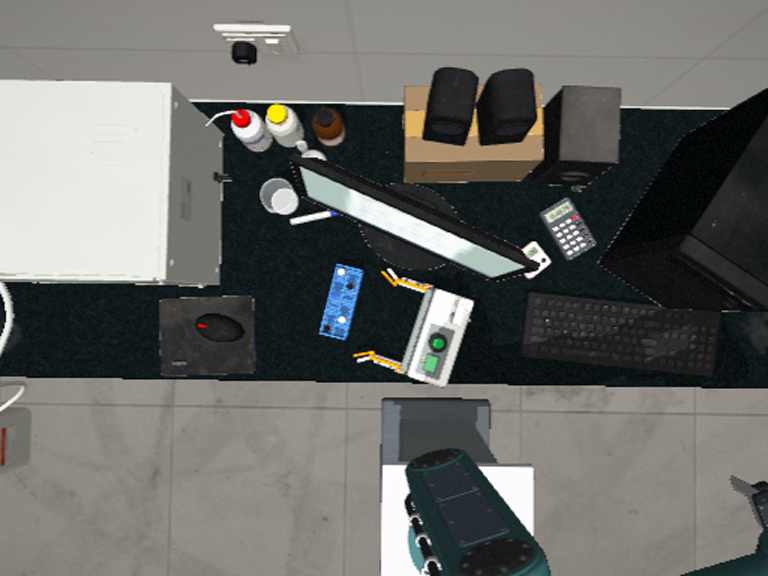

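View pics/side0.png

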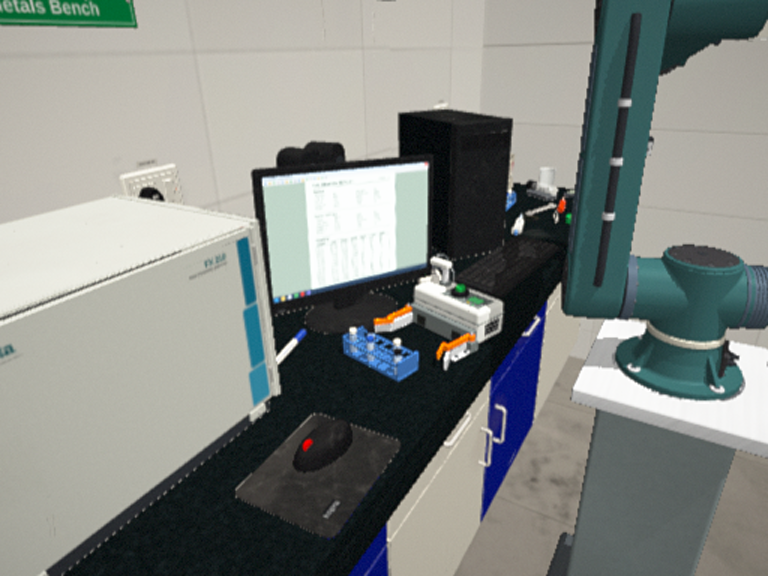

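```bash
python3 - <<'E'
import cv2
im=cv2.imread("pics/top0.png")
c=im[220:420,290:500]; cv2.imwrite("pics/topcrop.png",cv2.resize(c,(787,750)[:2] if 0 else (630,600),interpolation=cv2.INTER_CUBIC))
E
```

```text
(no output)
```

View pics/topcrop.png

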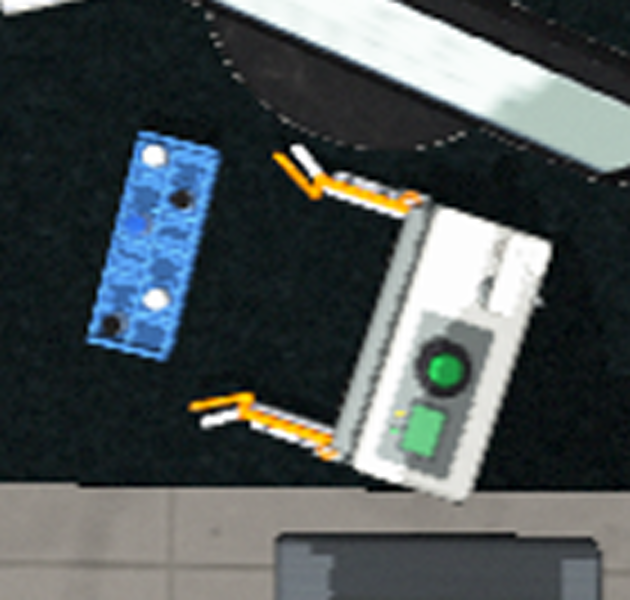

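```bash
cat >> h.py <<'E'
from scipy.optimize import least_squares
def fit(c,model,pix,x0):
    def f(p):
        s,co=np.sin(p[2]),np.cos(p[2])
        r=[]
        for m,q in zip(model,pix):
            X=[p[0]+co*m[0]-s*m[1],p[1]+s*m[0]+co*m[1],m[2]]
            r+=list(proj(c,X)-q)
        return np.array(r)
    r=least_squares(f,x0); return r.x,f(r.x).reshape(-1,2)
def cr(x,y): return np.array([(290+x/3)/1.5,(220+y/3)/1.5])
E
python3 - <<'E'
from h import *
c=cal("top")
M=[(.128,.093,.078),(.046,.093,.078),(.046,-.093,.078),(.128,-.093,.078),(.084,-.01,.09),(-.033,.07,.036),(-.033,-.07,.036)]
P=[cr(*q) for q in [(552,243),(440,205),(352,462),(465,500),(446,370),(320,195),(250,400)]]
p,r=fit(c,M,P,[.35,0,-1.8]); print(p,r.round(1).tolist())
M=[(-.028,.075,.04),(.028,.075,.04),(.028,-.075,.04),(-.028,-.075,.04)]
P=[cr(*q) for q in [(140,132),(218,150),(168,358),(88,340)]]
p,r=fit(c,M,P,[.4,0.2,-1.8]); print(p,r.round(1).tolist())
for l in ["stopwatch","felt_marker","desk_calculator","beaker_empty","screen_corner","instrument_corner"]:
  snapshot("top")
  for d in look_for(l,"top")[:2]:
    b=d["bbox"]; print(l,np.round(b),round(d["conf"],2),ray(c,(b[0]+b[2])/2,(b[1]+b[3])/2,0.0).round(3))
E
```

```text
[ 0.44781965  0.12909163 -1.87801107] [[0.9, -0.6], [-0.2, -0.8], [-0.4, 1.3], [0.7, 1.7], [-0.1, -0.4], [-1.0, 0.6], [0.1, -1.9]]
[ 0.49045353  0.24976273 -1.7908441 ] [[-0.0, -0.7], [0.2, -0.4], [-0.1, 0.7], [-0.0, 0.4]]
stopwatch [344. 163. 364. 190.] 0.63 [ 0.574 -0.15   0.   ]
stopwatch [289. 226. 292. 233.] 0.22 [0.403 0.05  0.   ]
felt_marker [192. 140. 223. 152.] 0.63 [0.664 0.32  0.   ]
desk_calculator [355. 131. 395. 176.] 0.66 [ 0.649 -0.214  0.   ]
desk_calculator [291. 228. 292. 232.] 0.21 [0.4   0.049 0.   ]
beaker_empty [171. 115. 197. 143.] 0.85 [0.718 0.397 0.   ]Traceback (most recent call last):
  File "<stdin>", line 11, in <module>
ValueError: it knows: beaker_empty, catch_left_tooth, catch_right_tooth, desk_calculator, felt_marker, key, key_top, mouth, rack, sample, sampler, stop, stopwatch
```

View pics/wrist0.png

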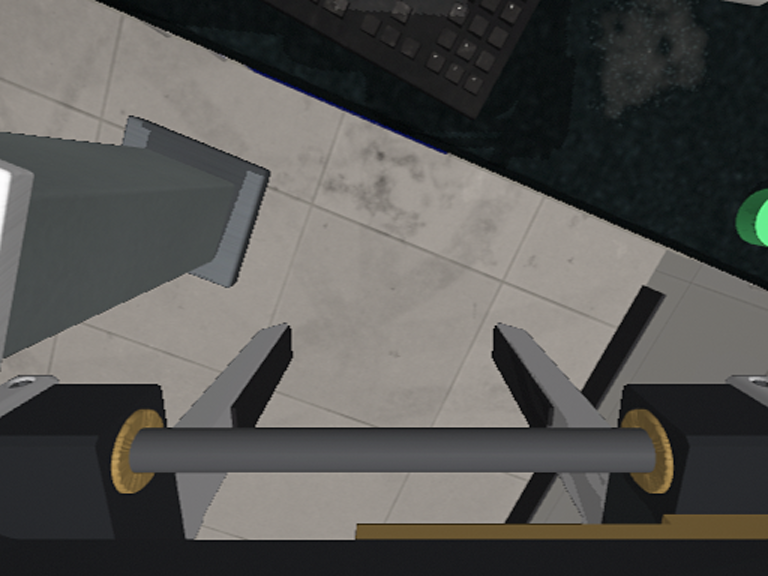

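```bash
python3 - <<'E'
from h import *
c=cal("wrist"); print(c[1].round(3).tolist())
from scipy.spatial.transform import Rotation as Rn
o=get_obs();T=Rn.from_euler("xyz",o["ee_rot"]).as_matrix()
print((T.T@(-c[1].T@c[2]-o["tool_pos"])).round(4),(T.T@c[1].T).round(3).tolist())
c=cal("top"); print(ray(c,353,183,.052),ray(c,148,187,.0))
E
```

```text
[[0.376, -0.927, -0.0], [-0.895, -0.363, 0.258], [-0.239, -0.097, -0.966]]
[ 0.0002 -0.0753 -0.0812] [[1.0, 0.001, -0.0], [-0.001, 0.966, 0.258], [0.001, -0.258, 0.966]]
[ 0.55181909 -0.13416123  0.052     ] [0.53101265 0.50775496 0.        ]
```

>>> jog_arm([
  [0,0,0.097,18,47,0,94],
  [0,0,0.097,18,47,0,94],
  [0,0,0.097,18,47,0,94],
  [0,0,0.097,18,47,0,94],
  [0,0,0.097,18,47,0,94],
  [0,0,0.097,18,47,0,94],
  [0,0,0.097,18,47,0,94],
  [0,0,0.097,18,47,0,94],
  [0,0,0.097,18,47,0,94],
  [0,0,0.05,18,47,0,94],
  [0,0,0,0,0,0,94],
])

```text
time: 2.72
tool_pos: [0.3869, -0.0371, 0.3028]
ee_rot: [-3.141, -0.0, -0.256]
wrist_force: [-0.2, -0.8, 0.2]
width: 0.094
```

```bash
python3 - <<'E'
from h import *
o=get_obs();print(o["time"],o["tool_pos"],o["ee_rot"],o["joint_positions"],o["wrist_force"])
c=cal("wrist"); save("w1",snapshot("wrist")); np.savez("w1.npz",*c)
E
```

```text
2.725 [ 0.38688682 -0.03712229  0.30282397] [-3.14102098e+00 -2.61493044e-04 -2.56199061e-01] [-2.42179665e-01 -2.81336647e-01  1.70764919e+00  5.73905944e-04
  1.71501061e+00  1.41018772e-02] [-0.17970769 -0.76190576  0.15516333]
```

View pics/w1.png

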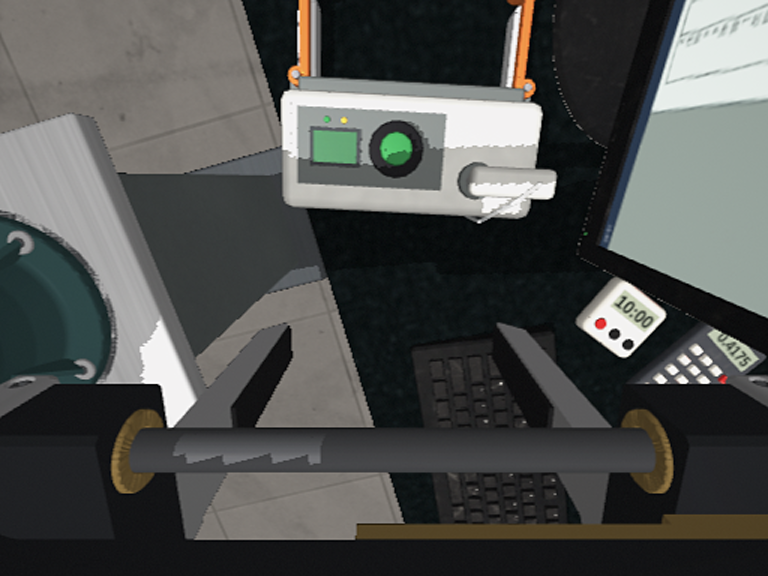

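>>> jog_arm([
  [0,0,0,14,36,0,94],
  [0,0,0,14,36,0,94],
  [0,0,0,14,36,0,94],
  [0,0,0,14,36,0,94],
  [0,0,0,0,0,0,94],
])

```text
time: 3.4
tool_pos: [0.443, 0.1041, 0.3023]
ee_rot: [3.141, 0.001, -0.263]
wrist_force: [-0.7, 0.1, -0.2]
width: 0.0937
```

```bash
python3 - <<'E'
from h import *
o=get_obs();print(o["time"],o["tool_pos"],o["ee_rot"],o["joint_positions"],o["wrist_force"])
c=cal("wrist"); save("w2",snapshot("wrist")); np.savez("w2.npz",*c)
for l in ["rack","sampler","catch_left_tooth","mouth","stop","key_top"]:
  print(l,[(np.round(d["bbox"],1).tolist(),round(d["conf"],2)) for d in look_for(l,"wrist")[:3]])
c=[np.load("w1.npz")["arr_%d"%i] for i in range(3)]
print("screen corner",ray(c,580/1.5,255/1.5,.052))
E
```

```text
3.4 [0.44301016 0.10405908 0.30234609] [ 3.14092967e+00  6.12538312e-04 -2.62578931e-01] [ 1.06231646e-01 -1.25802736e-01  1.58078465e+00 -4.00297731e-04
  1.68742109e+00  3.68763956e-01] [-0.74887127  0.10481721 -0.24677784]
rack [([204.6, 20.4, 335.4, 77.9], 0.89), ([312.9, 26.6, 330.5, 41.9], 0.68)]
sampler [([183.4, 94.5, 345.6, 285.6], 0.73)]
catch_left_tooth [([316.2, 106.1, 339.7, 184.7], 0.72)]
mouth [([182.5, 95.8, 343.4, 285.7], 0.67), ([271.5, 20.2, 286.5, 43.0], 0.51)]
stop [([184.1, 98.0, 343.3, 282.5], 0.72)]
key_top [([240.1, 225.5, 260.5, 245.5], 0.79)]
screen corner [ 0.54006696 -0.06407752  0.052     ]
```

View pics/w2.png

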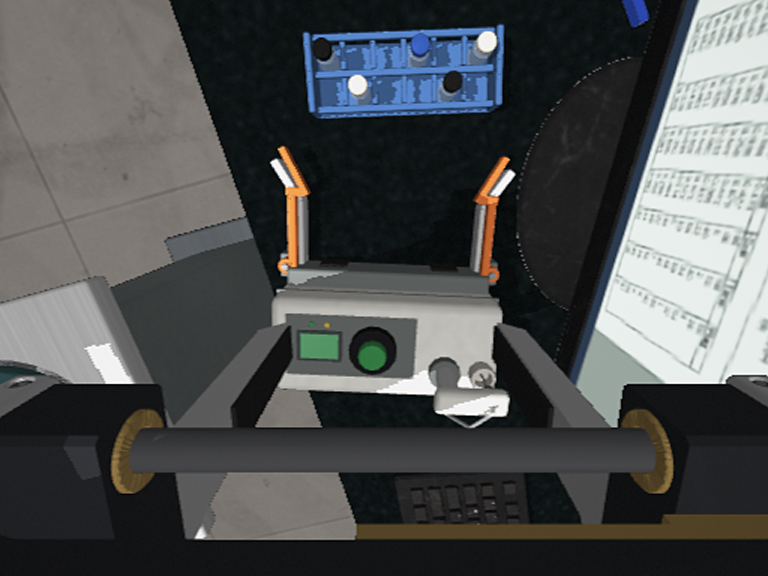

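```bash
python3 - <<'E'
import cv2
im=cv2.imread("pics/w2.png")
cv2.imwrite("pics/w2a.png",cv2.resize(im[10:135,280:530],(750,375),interpolation=cv2.INTER_CUBIC))
cv2.imwrite("pics/w2b.png",cv2.resize(im[135:305,260:530],(810*800//810,170*800//270),interpolation=cv2.INTER_CUBIC))
im=cv2.imread("pics/w1.png")
cv2.imwrite("pics/w1a.png",cv2.resize(im[70:230,270:570],(750,400),interpolation=cv2.INTER_CUBIC))
E
```

```text
(no output)
```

View pics/w2a.png

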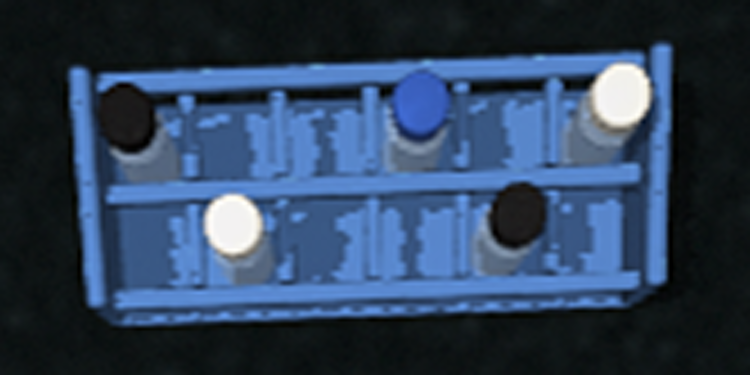

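View pics/w2b.png

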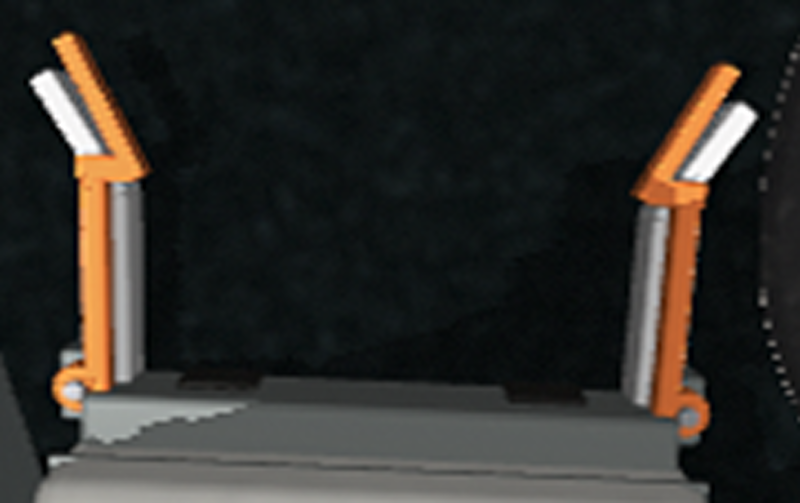

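View pics/w1a.png

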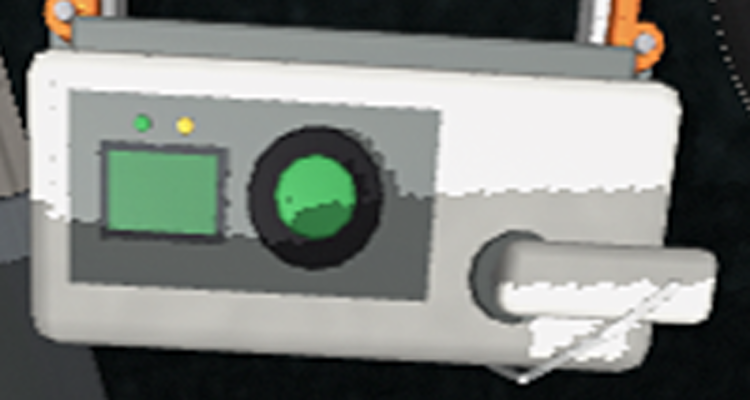

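```bash
cat >> h.py <<'E'
def ld(n): d=np.load(n+".npz"); return [d["arr_%d"%i] for i in range(3)]
def fitm(obs,x0):
    def f(p):
        s,co=np.sin(p[2]),np.cos(p[2])
        return np.concatenate([proj(c,[p[0]+co*m[0]-s*m[1],p[1]+s*m[0]+co*m[1],m[2]])-q for c,m,q in obs])
    r=least_squares(f,x0,loss="soft_l1"); return r.x,f(r.x).reshape(-1,2)
E
python3 - <<'E'
from h import *
w1,w2=ld("w1"),ld("w2")
A=lambda x,y:np.array([280+x/3,10+y/3])/1.5
B=lambda x,y:np.array([260+x*.3375,135+y*.3375])/1.5
C=lambda x,y:np.array([270+x/2.5,70+y/2.5])/1.5
rk=[(w2,(-.028,-.075,.04),A(70,68)),(w2,(-.028,.075,.04),A(670,45)),(w2,(.028,.075,.04),A(664,283)),(w2,(.028,-.075,.04),A(90,303))]
p,r=fitm(rk,[.49,.25,-1.79]); print("rack",p.round(4),r.round(1).tolist())
sa=[(w2,(-.033,-.07,.036),B(149,174)),(w2,(-.033,.07,.036),B(634,192)),
 (w1,(.084,-.01,.09),C(316,196)),(w1,(.046,-.093,.078),C(30,55)),(w1,(.046,.093,.078),C(682,86)),(w1,(.128,-.093,.078),C(35,340))]
q,r=fitm(sa,[.448,.129,-1.878]); print("sampler",q.round(4),r.round(1).tolist())
q2,r=fitm(sa[:2],q); print("teeth only",q2.round(4),r.round(1).tolist())
q2,r=fitm(sa[2:],q); print("w1 only",q2.round(4),r.round(1).tolist())
s,c=np.sin(q[2]),np.cos(q[2]);d=p[:2]-q[:2]
print("rack in sampler",[c*d[0]+s*d[1],-s*d[0]+c*d[1]],p[2]-q[2])
print("key",ray(w1,*C(316,196),.09),ray(w2,250.3,235.5,.09))
E
```

```text
rack [ 0.4923  0.2494 -1.7986] [[-0.6, -0.6], [0.9, -0.8], [0.5, 0.8], [-0.7, 1.1]]
sampler [ 0.4495  0.1279 -1.8766] [[-1.2, 0.1], [2.2, 1.1], [0.8, 1.3], [-2.0, -3.6], [4.6, -2.0], [-1.8, 1.5]]
teeth only [ 0.4493  0.1286 -1.8684] [[-1.8, 0.0], [1.8, 0.1]]
w1 only [ 0.4501  0.127  -1.8851] [[1.0, 1.9], [-1.5, -3.7], [4.9, -0.5], [-2.0, 1.4]]
rack in sampler [np.float64(-0.1287271593749211), np.float64(0.004217926600799948)] 0.07799501063615177
key [0.4141725  0.05223418 0.09      ] [0.41639298 0.05166274 0.09      ]
```

>>> jog_arm([
  [0,0,0.006,10,33,0,94],
  [0,0,0.006,10,33,0,94],
  [0,0,0.006,10,33,0,94],
  [0,0,0.006,10,33,0,94],
  [0,0,0.006,11,33,0,94],
  [0,0,0.004,11,36,0,94],
  [0,0,0,0,0,-45,94],
  [0,0,0,0,0,-45,94],
  [0,0,0,0,0,-45,94],
  [0,0,0,0,0,-35,94],
  [0,0,0,0,0,-15,94],
  [0,0,0,0,0,0,94],
])

```text
time: 5.25
tool_pos: [0.5043, 0.3047, 0.1171]
ee_rot: [3.14, 0.001, -0.23]
wrist_force: [0.2, 1.0, 0.2]
width: 0.094
```

```bash
python3 - <<'E'
from h import *
o=get_obs();print(o["time"],o["tool_pos"],o["ee_rot"],o["joint_positions"],o["wrist_force"])
save("t3",snapshot("top")[140:270,180:330],4);save("s3",snapshot("side")[140:290,180:360],4)
E
```

```text
5.25 [0.50427692 0.30470382 0.11709868] [ 3.14046355e+00  1.20124649e-03 -2.29526569e-01] [ 4.47372656e-01  2.79683582e-01  1.52462752e+00 -1.31233710e-04
  1.33892520e+00  6.76928809e-01] [0.17816142 1.03170369 0.19428071]
```

View pics/t3.png

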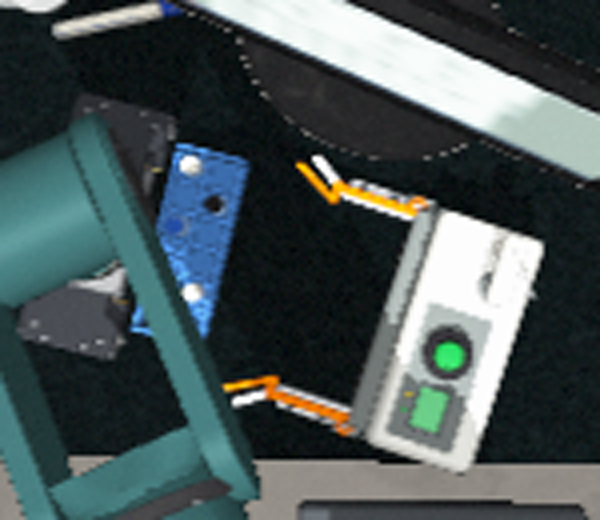

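View pics/s3.png

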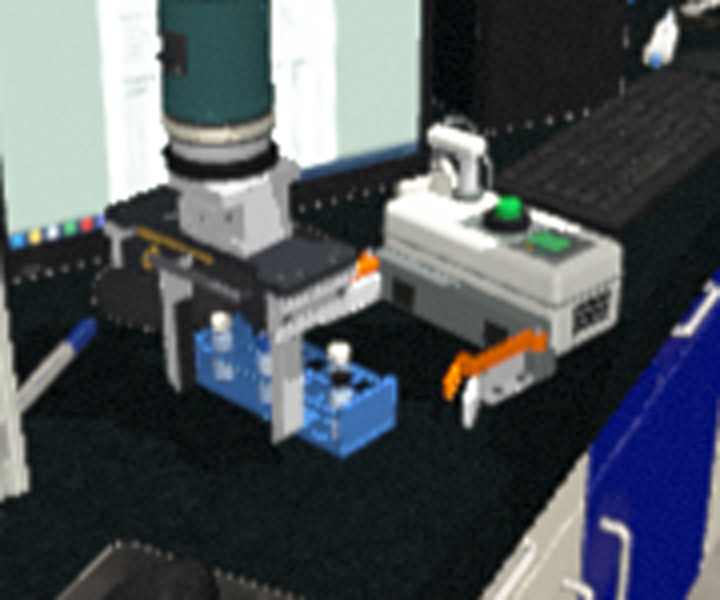

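>>> jog_arm([
  [0,0,0,0,0,-8,94],
  [0,0,0,0,0,-7,94],
  [0,0,0,-1,-5,0,94],
  [0,0,0,-1,-5,0,94],
  [0,0,0,-1,-3,0,94],
  [0,0,0,-0.6,-2.5,0,94],
  [0,0,0,-0.6,-2.5,0,94],
  [0,0,0,0,0,0,94],
])

```text
time: 6.35
tool_pos: [0.5003, 0.2871, 0.1028]
ee_rot: [-3.141, -0.0, -0.229]
wrist_force: [0.0, 0.1, 0.8]
width: 0.0941
```

```bash
python3 - <<'E'
from h import *
o=get_obs();print(o["time"],o["tool_pos"],o["ee_rot"],o["wrist_force"])
c=cal("wrist"); im=snapshot("wrist"); save("w4",im); np.savez("w4.npz",*c)
E
```

```text
6.35 [0.50027261 0.28709653 0.10279668] [-3.14144239e+00 -2.37433516e-04 -2.29175040e-01] [0.02429742 0.09423666 0.79571509]
```

View pics/w4.png

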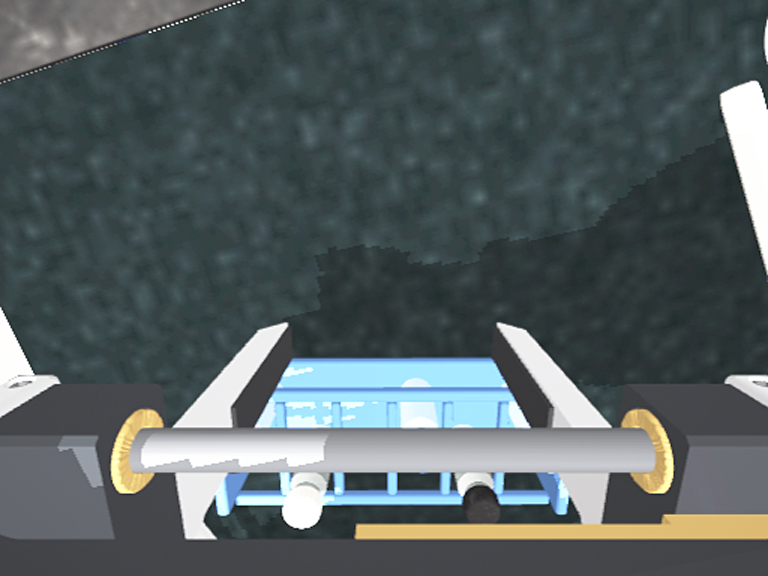

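>>> jog_arm([
  [0,0,0,0,0,-2,94],
  [0,0,-0.003,-0.7,-2.1,0,94],
  [0,0,-0.006,-1,-3,0,94],
  [0,0,-0.006,-1,-3,0,94],
  [0,0,-0.007,-1.4,-4.2,0,94],
  [0,0,-0.009,-1.8,-5.5,0,94],
  [0,0,-0.009,-1.8,-5.5,0,94],
  [0,0,-0.009,-1.8,-5.5,0,94],
  [0,0,-0.009,-1.8,-5.5,0,94],
  [0,0,-0.009,-1.8,-5.5,0,94],
  [0,0,-0.008,-1.8,-5.5,0,94],
  [0,0,0,0,0,0,94],
])

```text
time: 7.9
tool_pos: [0.4852, 0.2413, 0.1007]
ee_rot: [3.141, -0.0, -0.305]
wrist_force: [0.8, -0.4, -0.5]
width: 0.094
```

```bash
python3 - <<'E'
from h import *
o=get_obs();print(o["time"],o["tool_pos"],o["ee_rot"],o["wrist_force"])
c=cal("wrist"); im=snapshot("wrist"); save("w5",im); np.savez("w5.npz",*c)
save("t5",snapshot("top")[140:270,180:330],4);save("s5",snapshot("side")[140:290,180:360],4)
E
```

```text
7.9 [0.48519986 0.24133439 0.10074887] [ 3.14095681e+00 -4.39792438e-05 -3.04615298e-01] [ 0.75112827 -0.44560547 -0.48383281]
```

View pics/w5.png

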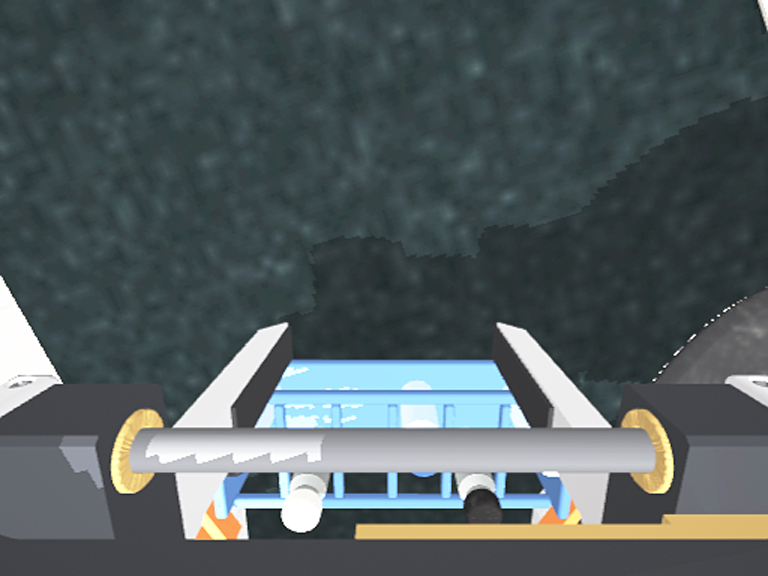

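View pics/t5.png

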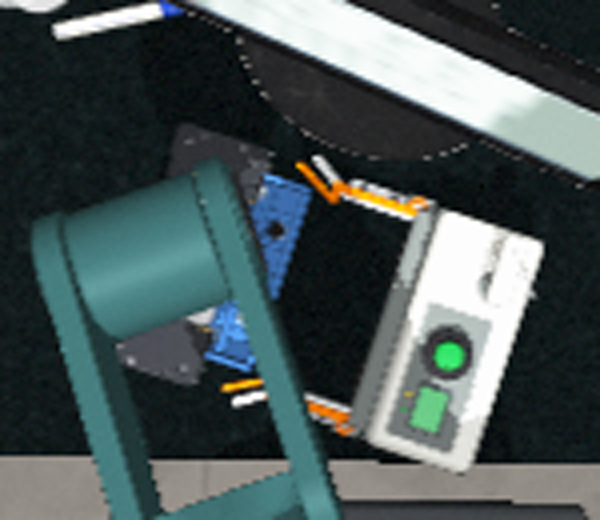

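View pics/s5.png

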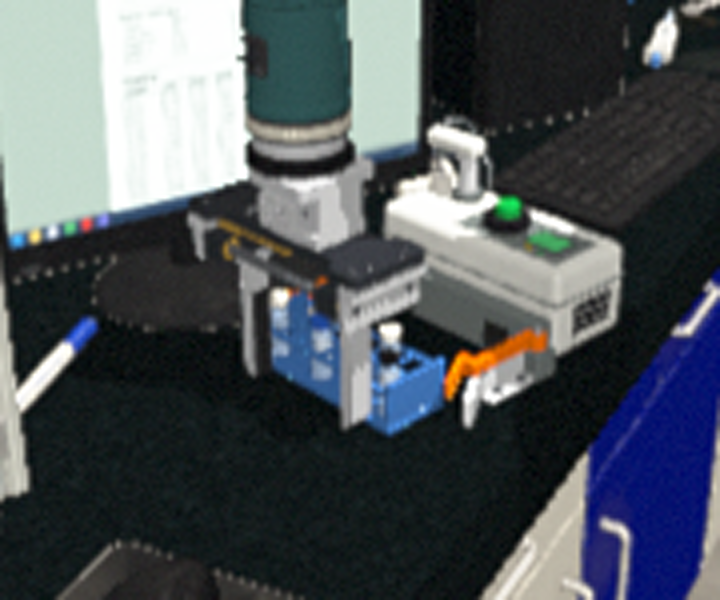

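>>> jog_arm([
  [0,0,0,-1.1,-3.6,0,94],
  [0,0,0,-1.5,-4.8,0,94],
  [0,0,0,-1.5,-4.8,0,94],
  [0,0,0,-1.5,-4.8,0,94],
  [0,0,0,-1.5,-4.8,0,94],
  [0,0,0,-1.5,-4.8,0,94],
  [0,0,0,-1.5,-4.8,0,94],
  [0,0,0,0,0,0,94],
])

```text
time: 9.05
tool_pos: [0.475, 0.2087, 0.1006]
ee_rot: [3.14, 0.0, -0.304]
wrist_force: [0.2, 1.0, -0.1]
width: 0.0936
```

```bash
python3 - <<'E'
from h import *
o=get_obs();print(o["time"],o["tool_pos"],o["ee_rot"],o["wrist_force"],o["wrist_torque"])
c=cal("wrist"); im=snapshot("wrist"); save("w6",im)
save("s6",snapshot("side")[140:290,180:360],4)
E
```

```text
9.05 [0.47501119 0.20872826 0.10059519] [ 3.14019562e+00  5.85653962e-05 -3.04371501e-01] [ 0.18498859  0.98190294 -0.12514011] [-0.04492723 -0.07354032 -0.00709047]
```

View pics/w6.png

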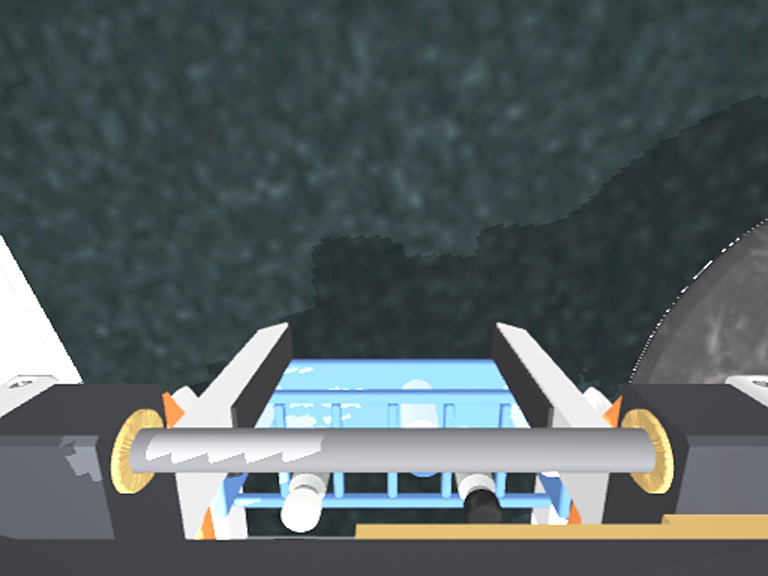

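View pics/s6.png

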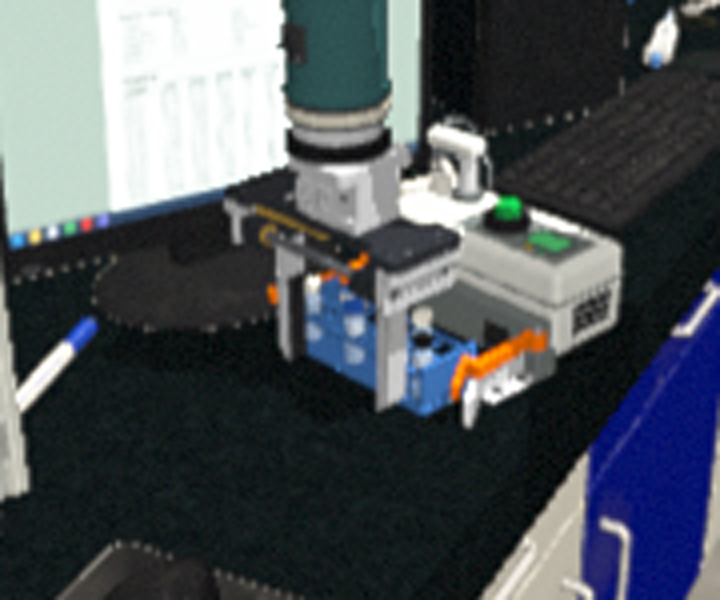

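>>> jog_arm([
  [0,0,0,-1.1,-3.6,0,94],
  [0,0,0,-1.5,-4.8,0,94],
  [0,0,0,-1.5,-4.8,0,94],
  [0,0,0,-1.5,-4.8,0,94],
  [0,0,0,-1.5,-4.8,0,94],
  [0,0,0,-1.5,-4.8,0,94],
  [0,0,0,-1.5,-4.8,0,94],
])

```text
time: 10.02
tool_pos: [0.4649, 0.1768, 0.1007]
ee_rot: [-3.142, 0.0, -0.304]
wrist_force: [-0.6, 1.8, -0.7]
width: 0.094
```

```bash
python3 - <<'E'
from h import *
o=get_obs();print(o["time"],o["tool_pos"],o["ee_rot"],o["wrist_force"],o["wrist_torque"])
c=cal("wrist"); im=snapshot("wrist"); save("w7",im)
E
```

```text
10.025 [0.4649228  0.17684857 0.10066955] [-3.14152662e+00  2.54282342e-04 -3.04096385e-01] [-0.64131237  1.81311482 -0.74217402] [ 0.30393848 -0.04161059 -0.02868334]
```

View pics/w7.png

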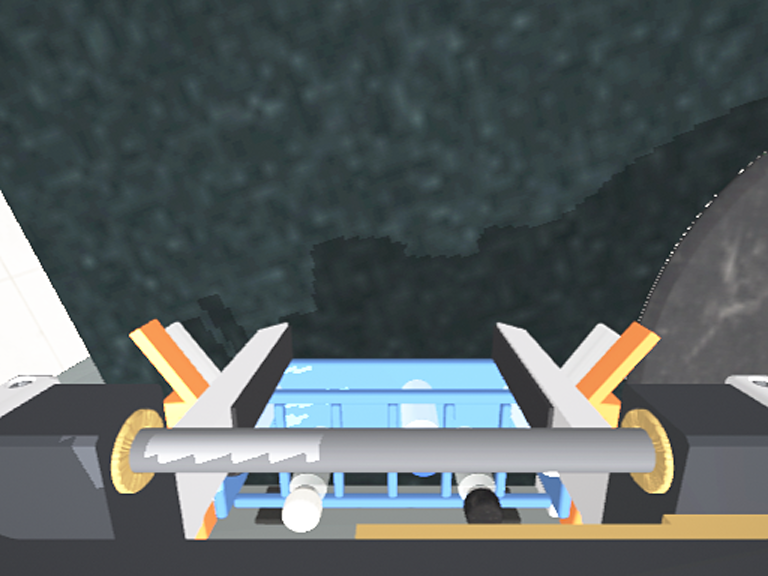

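>>> jog_arm([
  [0,0,0,-1.2,-3.8,0,94],
  [0,0,0,-1.2,-3.8,0,94],
  [0,0,0,-0.8,-2.4,0,94],
  [0,0,0,-0.6,-1.9,0,94],
  [0,0,0,-0.3,-1,0,94],
  [0,0,0,0,0,0,94],
])

```text
time: 10.82
tool_pos: [0.4612, 0.1643, 0.1008]
ee_rot: [-3.141, -0.0, -0.304]
wrist_force: [1.0, 2.0, -0.6]
width: 0.0939
```

```bash
python3 - <<'E'
from h import *
o=get_obs();print(o["time"],o["tool_pos"],o["ee_rot"],o["wrist_force"],o["wrist_torque"])
c=cal("wrist"); im=snapshot("wrist"); save("w8",im)
E
```

```text
10.825 [0.46121273 0.16431028 0.10083321] [-3.14105480e+00 -4.61346609e-04 -3.04228760e-01] [ 0.96288992  1.9806504  -0.5594343 ] [ 0.25454611 -0.12082759 -0.09178253]
```

View pics/w8.png

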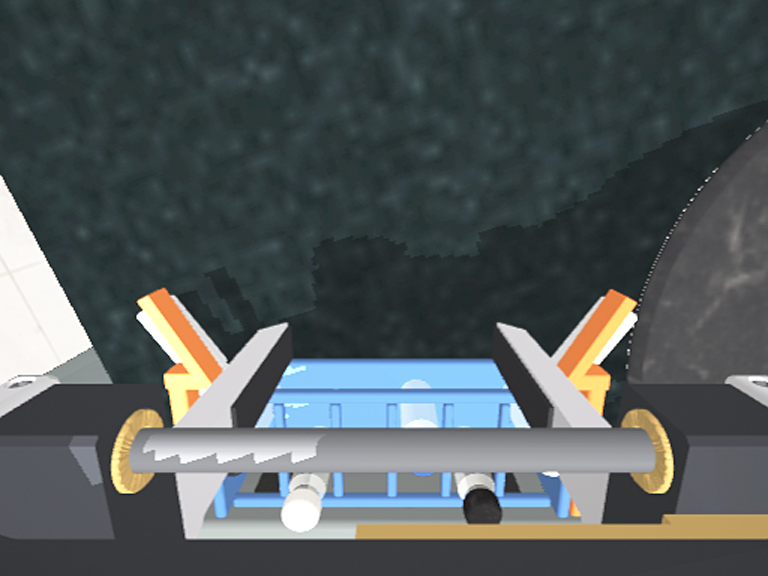

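>>> jog_arm([
  [0,0,0,-0.3,-1,0,94],
  [0,0,0,-0.3,-1,0,94],
  [0,0,0,0,0,0,94],
])

```text
time: 11.25
tool_pos: [0.461, 0.1636, 0.1014]
ee_rot: [-3.137, -0.001, -0.305]
wrist_force: [1.3, 5.4, 1.2]
width: 0.0939
```

>>> jog_arm([
  [0,0,0,-0.5,-1.5,0,94],
  [0,0,0,-0.5,-1.5,0,94],
  [0,0,0,0,0,0,94],
])

```text
time: 11.62
tool_pos: [0.4607, 0.1627, 0.1022]
ee_rot: [-3.131, -0.001, -0.305]
wrist_force: [2.6, 12.8, 1.0]
width: 0.0941
```

```bash
python3 - <<'E'
from h import *
o=get_obs();print(o["time"],o["tool_pos"],o["ee_rot"],o["wrist_force"],o["wrist_torque"])
c=cal("wrist"); im=snapshot("wrist"); save("w9",im)
save("s9",snapshot("side")[140:290,180:360],4)
E
```

```text
11.625 [0.46074155 0.16266869 0.10224286] [-3.13129617e+00 -1.41913981e-03 -3.05075366e-01] [ 2.58205512 12.75224115  1.04286745] [ 2.37894752 -0.27856811 -0.32904391]
```

View pics/w9.png

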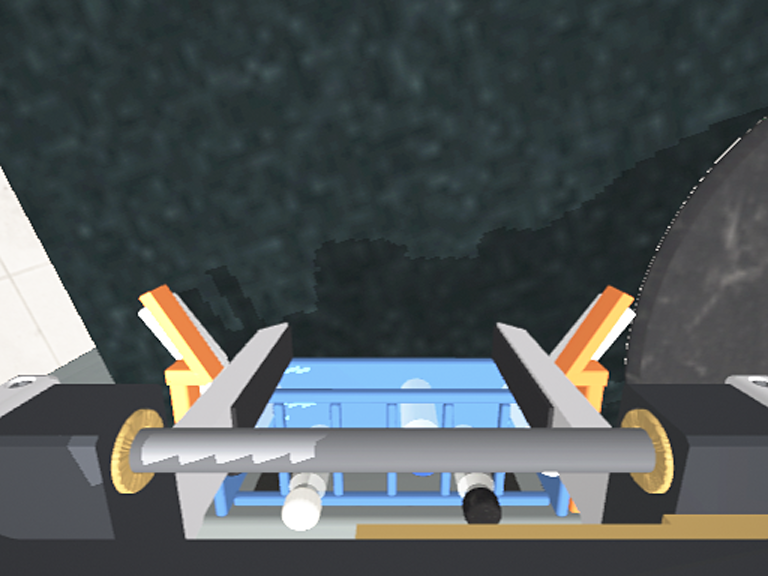

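View pics/s9.png

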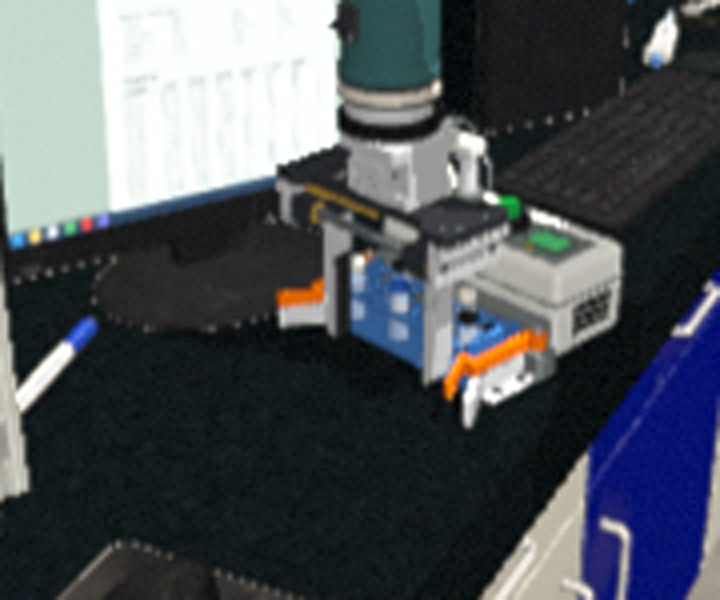

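>>> jog_arm([
  [0,0,0,1.2,3.8,0,94],
  [0,0,0,3,9.5,0,94],
  [0,0,0,6,19,0,94],
  [0,0,0,0,0,45,94],
  [0,0,0,0,0,55,94],
  [0,0,0,0,0,55,94],
  [0,0,0,-5,-15,45,94],
  [0,0,0,-9,-25,0,80],
  [0,0,0,-9,-25,0,50],
  [0,0,0,-9,-25,0,20],
  [0,0,0,0,0,0,0],
  [0,0,0,0,0,0,0],
])

```text
time: 13.22
tool_pos: [0.438, 0.1022, 0.3007]
ee_rot: [-3.141, -0.0, -0.304]
wrist_force: [-0.4, 0.1, -0.6]
width: 0.0471
```

```bash
python3 - <<'E'
from h import *
o=get_obs();print(o["time"],o["tool_pos"],o["ee_rot"],o["wrist_force"],o["width"])
c=cal("wrist"); im=snapshot("wrist"); save("w10",im); np.savez("w10.npz",*c)
print([(np.round(d["bbox"],1).tolist(),round(d["conf"],2)) for d in look_for("key_top","wrist")[:3]])
E
```

```text
13.225 [0.43800889 0.10216591 0.30067588] [-3.14132986e+00 -1.34849791e-05 -3.03683968e-01] [-0.43773381  0.05558976 -0.60717983] 0.04707643129070281
[([241.3, 226.7, 266.9, 244.1], 0.65)]
```

View pics/w10.png

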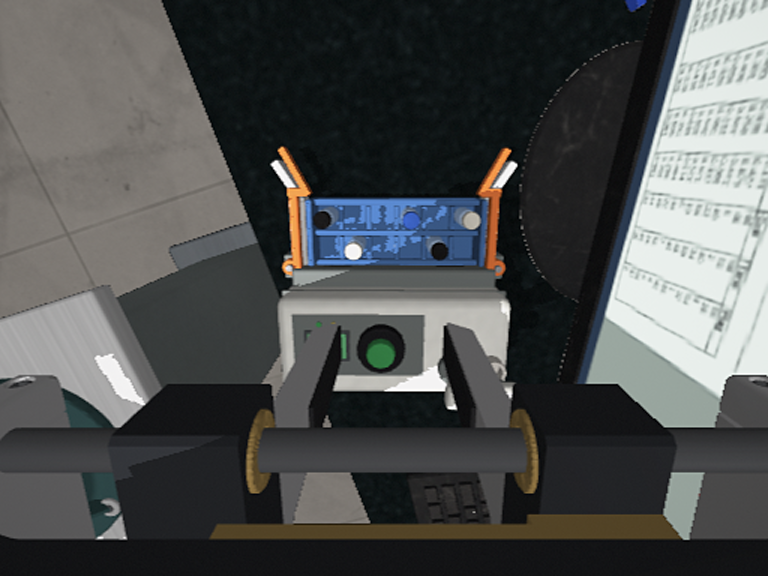

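```bash
python3 - <<'E'
from h import *
w1,w2,w10=ld("w1"),ld("w2"),ld("w10")
im=cv2.imread("pics/w10.png"); cv2.imwrite("pics/w10a.png",cv2.resize(im[140:400,260:530],(623,600),interpolation=cv2.INTER_CUBIC))
im=cv2.imread("pics/w1.png"); cv2.imwrite("pics/w1k.png",cv2.resize(im[110:190,350:450],(750,600),interpolation=cv2.INTER_CUBIC))
def green(n,c,w):
    im=cv2.imread("pics/"+n+".png"); h=cv2.cvtColor(im,cv2.COLOR_BGR2HSV)
    m=cv2.inRange(h,(50,120,60),(75,255,255)); k,l,s,ce=cv2.connectedComponentsWithStats(m)
    for i in range(1,k):
        if s[i,4]>300: print(n,s[i],ce[i].round(1),ray(c,*(ce[i]/1.5),.088).round(4))
for n,c in(("w1",w1),("w2",w2),("w10",w10)): green(n,c,0)
q=[.4495,.128,-1.875]
print(proj(w10,[.4148,.0509,.09])*1.5)
E
```

```text
w1 [380 132  33  34 853] [395.9 148.2] [0.4139 0.0526 0.088 ]
w2 [358 341  29  30 655] [371.8 355.6] [0.4128 0.0496 0.088 ]
w10 [366 339  29  30 665] [380.3 353.6] [0.4129 0.0496 0.088 ]
[382.10665366 352.48473764]
```

View pics/w10a.png

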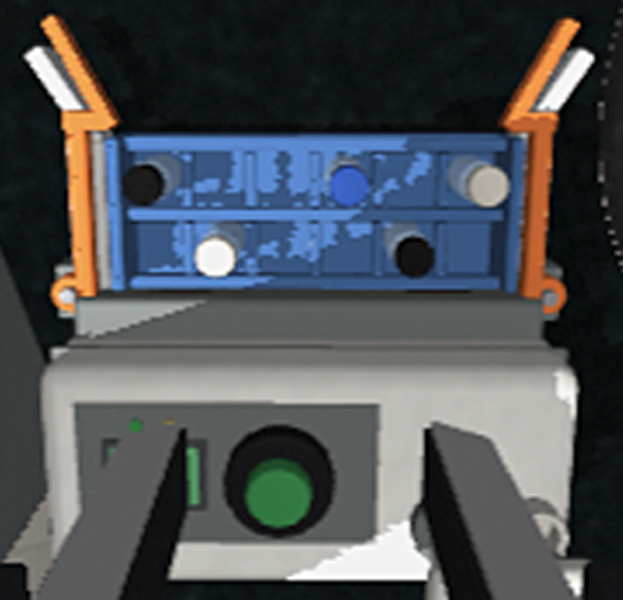

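View pics/w1k.png

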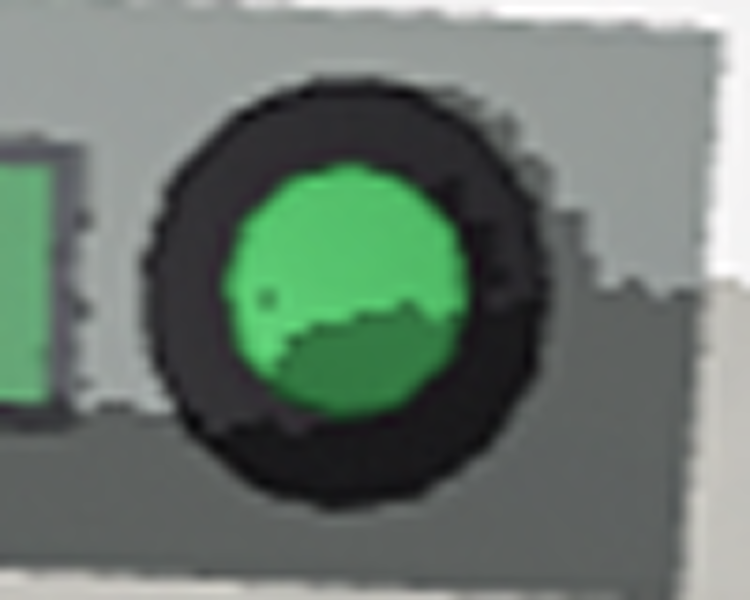

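>>> jog_arm([
  [0,0,0,-8,-17,0,0],
  [0,0,0,-8,-17,0,0],
  [0,0,0,-8,-16.7,0,0],
  [0,0,0,0,0,-40,0],
  [0,0,0,0,0,-40,0],
  [0,0,0,0,0,-15,0],
  [0,0,0,0,0,0,0],
])

```text
time: 14.2
tool_pos: [0.4132, 0.0506, 0.2052]
ee_rot: [3.141, 0.002, -0.304]
wrist_force: [-0.1, -0.7, 0.2]
width: 0.0001
```

```bash
python3 - <<'E'
from h import *
o=get_obs();print(o["time"],o["tool_pos"],o["ee_rot"],o["wrist_force"],o["width"])
c=cal("wrist"); im=snapshot("wrist"); save("w11",im); np.savez("w11.npz",*c)
save("s11",snapshot("side")[140:260,220:370],5)
E
```

```text
14.2 [0.41318277 0.05055408 0.20521044] [ 3.14087344e+00  1.67998232e-03 -3.04124382e-01] [-0.13999942 -0.68331816  0.21285116] 0.00014348474566481774
```

View pics/w11.png

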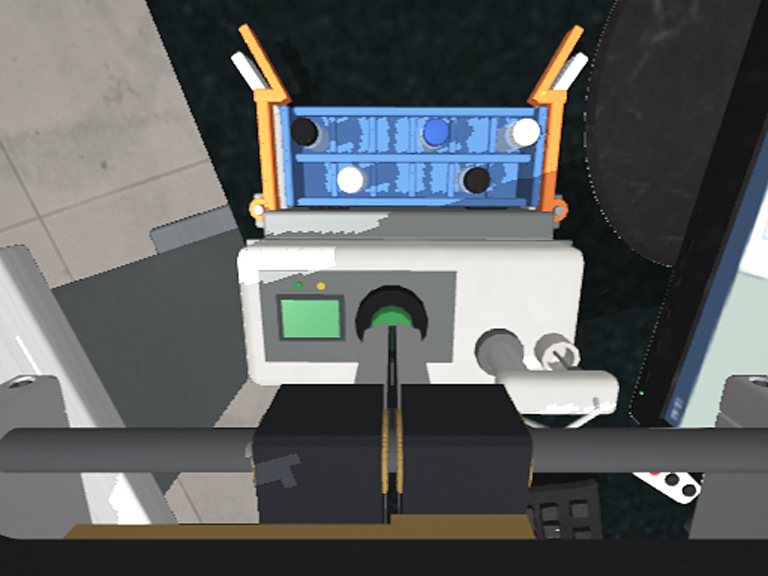

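View pics/s11.png

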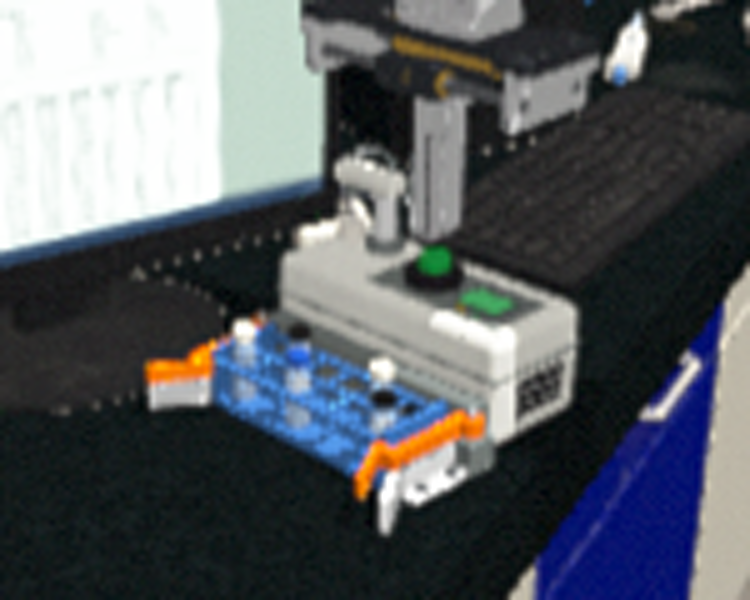

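```bash
python3 - <<'E'
from h import *
w=ld("w11")
t=np.array([.4132,.0506])
ey=np.array([np.cos(-.304),np.sin(-.304)]); ex=np.array([np.sin(-.304),-np.cos(-.304)])
for k in(-.008,0,.008): print("tip",k,(proj(w,[*(t+k*ex),.108])*1.5).round(1))
for k in(-.011,0,.011):
  for z in (.088,.09,.092): print("key edge at",k,z,(proj(w,[*(t+k*ex),z])*1.5).round(1))
im=cv2.imread("pics/w11.png"); cv2.imwrite("pics/w11a.png",cv2.resize(im[270:370,330:455],(750,600),interpolation=cv2.INTER_CUBIC))
E
```

```text
tip -0.008 [390.9 326.2]
tip 0 [390.9 342.3]
tip 0.008 [390.9 358.1]
key edge at -0.011 0.088 [391.  306.7]
key edge at -0.011 0.09 [391.  307.9]
key edge at -0.011 0.092 [391.  309.2]
key edge at 0 0.088 [391.  327.1]
key edge at 0 0.09 [391.  328.5]
key edge at 0 0.092 [391.  329.9]
key edge at 0.011 0.088 [391. 347.]
key edge at 0.011 0.09 [391.  348.5]
key edge at 0.011 0.092 [391.  350.1]
```

View pics/w11a.png

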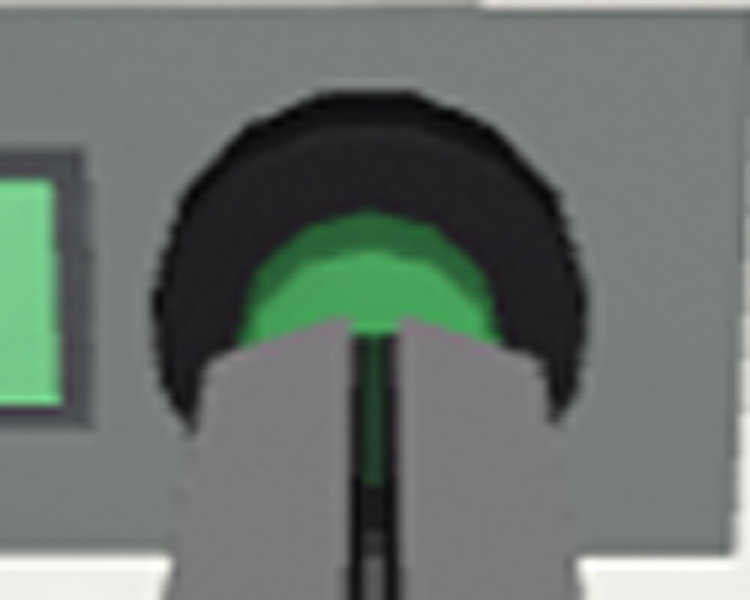

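>>> jog_arm([
  [0,0,0,-0.6,-1.9,-6,0],
  [0,0,0,0,0,-6,0],
  [0,0,0,0,0,-4,0],
  [0,0,0,0,0,0,0],
])

```text
time: 14.8
tool_pos: [0.4137, 0.0488, 0.1914]
ee_rot: [-3.141, -0.003, -0.304]
wrist_force: [-2.3, -0.6, 6.1]
width: 0.0002
```

>>> jog_arm([
  [0,0,0,0,0,-2,0],
  [0,0,0,0,0,-1,0],
  [0,0,0,0,0,0,0],
])

```text
time: 15.18
tool_pos: [0.4138, 0.0488, 0.1911]
ee_rot: [-3.141, -0.003, -0.304]
wrist_force: [-6.0, -0.4, 19.5]
width: 0.0002
```

```bash
python3 - <<'E'
from h import *
o=get_obs();print(o["time"],o["tool_pos"],o["ee_rot"],o["wrist_force"],o["wrist_torque"])
c=cal("wrist"); im=snapshot("wrist"); save("w12",im); np.savez("w12.npz",*c)
im=cv2.imread("pics/w12.png"); cv2.imwrite("pics/w12a.png",cv2.resize(im[240:400,230:620],(780,320),interpolation=cv2.INTER_CUBIC))
save("s12",snapshot("side")[150:240,230:340],7)
E
```

```text
15.175 [0.41375472 0.04882792 0.1910725 ] [-3.14117849 -0.00348175 -0.30376004] [-6.00730443 -0.42759053 19.51261834] [-0.1313599   1.29432307 -0.01982021]
```

View pics/w12a.png

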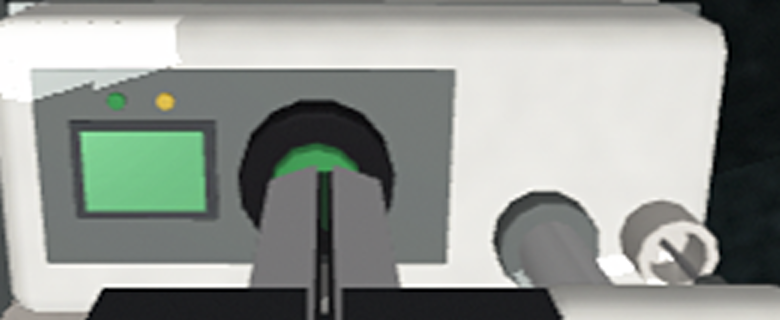

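View pics/s12.png

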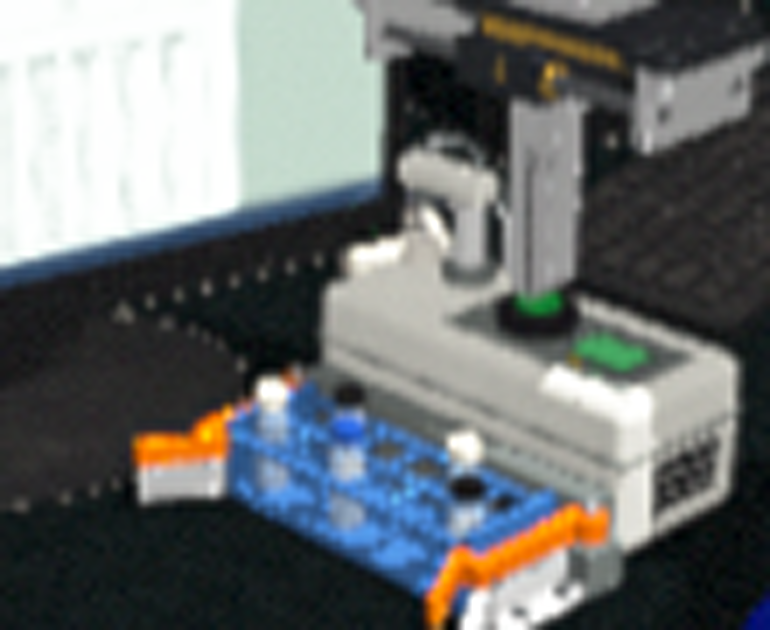

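```bash
python3 - <<'E'
from h import *
im=cv2.imread("pics/w12.png"); cv2.imwrite("pics/w12b.png",cv2.resize(im[270:370,330:455],(750,600),interpolation=cv2.INTER_CUBIC))
w1,w2,w10,w11=ld("w1"),ld("w2"),ld("w10"),ld("w11")
P=lambda c:c[0]@np.c_[c[1],c[2]]
a=np.array([396.7,148.4])/1.5; b=np.array([380.7,356.3])/1.5
X=cv2.triangulatePoints(P(w1),P(w10),a,b).ravel(); print("key",X[:3]/X[3])
# ring outer: w1 centre; w10 centre
a=np.array([350+345/7.5,110+290/7.5])/1.5; b=np.array([260+279/2.307,140+480/2.307])/1.5
X=cv2.triangulatePoints(P(w1),P(w10),a,b).ravel(); print("ring",X[:3]/X[3])
E
```

```text
key [0.41414871 0.05170982 0.09818663]
ring [0.41409503 0.05242344 0.08442606]
```

View pics/w12b.png

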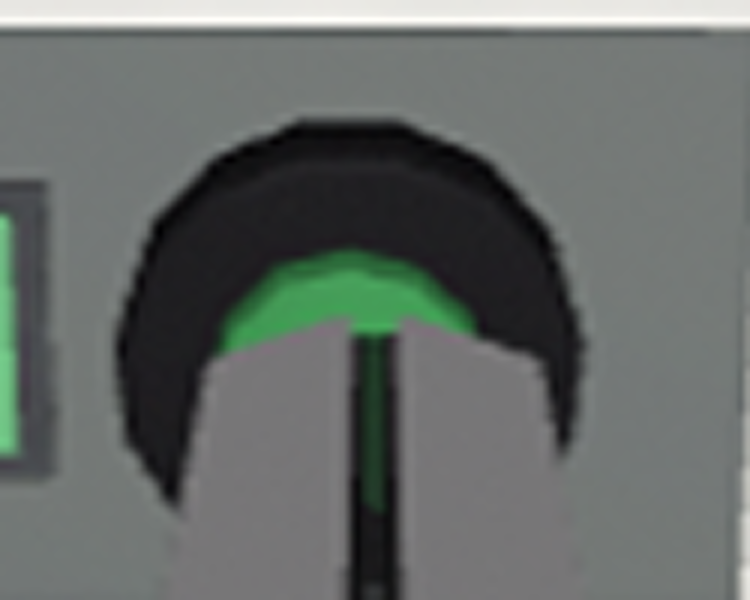

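>>> jog_arm([
  [0,0,0,0,0,4,0],
  [0,0,0,0,0,8,0],
  [0,0,0,0,0,30,0],
  [0,0,0,0,0,50,0],
  [0,0,0,0,0,30,0],
  [0,0,0,-8,-30,0,0],
  [0,0,0,-8,-30,0,0],
  [0,0,0,-8,-30,0,0],
  [0,0,0,0,0,0,0],
])

```text
time: 16.4
tool_pos: [0.3886, -0.042, 0.3082]
ee_rot: [-3.142, 0.001, -0.307]
wrist_force: [-0.3, 0.1, -0.7]
width: 0.0006
```

```bash
python3 - <<'E'
from h import *
o=get_obs();print(o["time"],o["tool_pos"],o["ee_rot"],o["wrist_force"])
c=cal("wrist"); save("w13",snapshot("wrist")); np.savez("w13.npz",*c)
save("s13",snapshot("side")[150:240,230:340],7); save("t13",snapshot("top")[140:270,180:330],4)
im=cv2.imread("pics/w13.png"); cv2.imwrite("pics/w13b.png",cv2.resize(im[0:220,250:600],(795,500),interpolation=cv2.INTER_CUBIC))
E
```

```text
16.4 [ 0.38855783 -0.04204985  0.30816027] [-3.14152499e+00  1.39241226e-03 -3.07319851e-01] [-0.33267641  0.06129468 -0.74826664]
```

View pics/w13b.png

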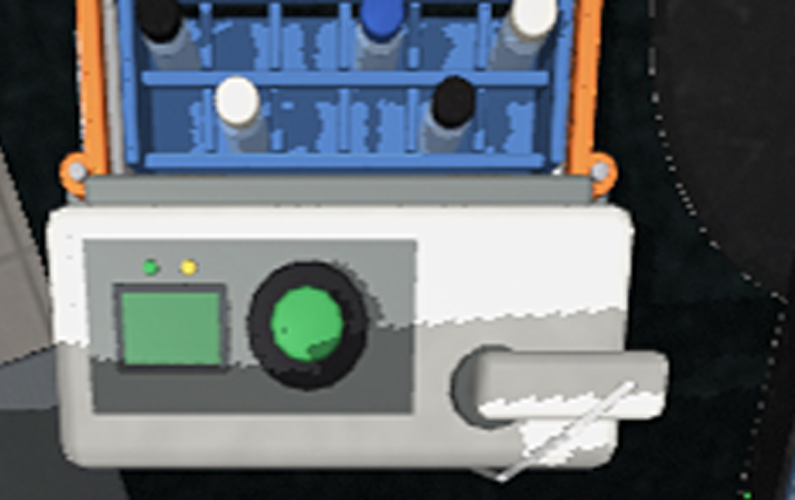

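View pics/s13.png

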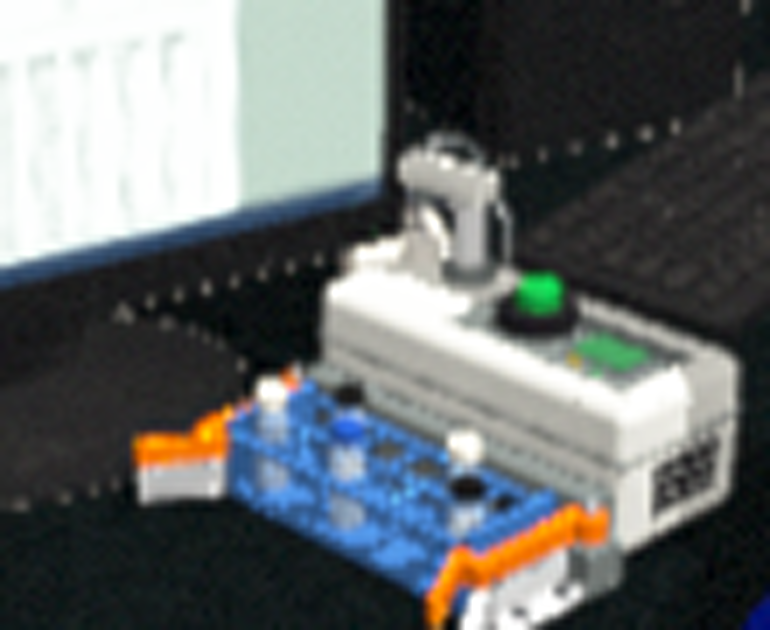

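View pics/t13.png

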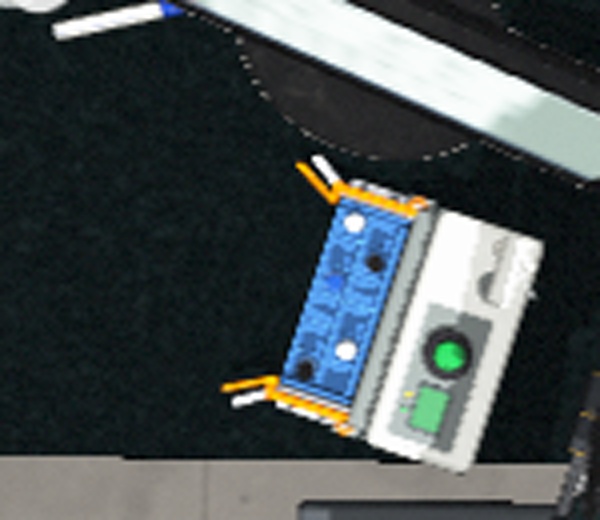

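```bash
python3 -c "
from bench import *
print(close_job())"
```

```text
the job is handed in; nothing more can be done
None
```

I pushed the rack broadside with both open fingers into the bay. It came up against the stop, where the wrist force rose to about 13 N with almost no further movement. I then backed off, closed the fingers, pressed the green key and lifted clear, and handed the job in at 16.4 s on the robot's clock.

- **Rack and catches:** after I backed off, the wrist picture showed the rack against the stop, both orange teeth closed behind it and all five vials in place. The top and side pictures taken after the key press showed the same.
- **Key press:** with the tip on the key the force reached 19.5 N, against the 4 N spring. Pressing about 3 mm harder moved the tip only 0.3 mm, so I take the key to have been fully down. I did not read its travel directly. The last pictures show it up again and nothing touching it.
- **Disagreement:** I measured the key top at about 98 mm at rest and 94 mm pressed, against the given "about 90 mm". That gives about 4 mm of travel where the full travel is 5 mm, within my measuring error of about 2 mm. The key visibly sank in the picture, and the fingertip was clear of the black surround.
- **Everything else:** nothing but the rack, the catches and the key was touched, as far as the pictures and forces show. I did not measure the stopwatch, marker, calculator or beaker again at the end.

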